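Shut the bread bin and snap its lever latch over

TASK

Push the open lid of the bread bin all the way down with the fingertips, then push the steel lever latch on its near side up and over past centre so that it snaps down over the shut lid. Only push: lift nothing, and leave the bottle, grinder, jug and mug standing where they are.

Things in the scene. Friction and masses are not known exactly. Their poses are not given: they have to be found in the camera images.
- bin: White bread bin, 170 mm deep (its x), 260 mm wide (its y), 110 mm high without its lid; heavy, does not move. Origin at the centre of its underside, on the work surface; z up, x from the near (latch) side to the far (hinge) side; near face at x = -85 mm. Place and yaw vary.
- lid (a joint): Angle of the bin's wooden lid, rad: 0 shut, positive open, near edge raised (starts at 0.5 to 0.95). 170 by 260 by 10 mm; hinge line along the bin's y at x = +85, z = 110 mm (bin frame), at the lid's underside. Shut, its top is at z = 120 mm. Stiff hinge: it stays at any angle and must be pushed all the way down, with 1 to 5 N near its free edge.
- lid_edge (a point): Middle of the lid's free (near) edge, on its upper face.
- latch (a joint): Angle of the lever latch, rad: 0 open, leaning 0.4 rad from vertical away from the lid (its start); upright at 0.4; 1.8 latched, lying over the shut lid. An over-centre spring drives it away from 0.7: below, back to 0; above, it snaps to 1.8 by itself. Takes about 3 N at the tip at first. Pivot along the bin's y at x = -103, z = 124 mm (bin frame).
- latch_tip (a point): End of the steel latch lever, at the middle of the bin's near side, 75 mm from its pivot. The lever is a plate 26 mm wide, 5 mm thick, with a cross bar at its end 34 mm long and 10 mm thick; bracket cheeks beside the pivot reach up to z = 131 mm and out to x = -125 mm (bin frame).
- bottle: Green glass bottle with a cork, 68 mm across, 253 mm high, standing loose; origin at the centre of its underside. To be left alone. The four loose things stand beside the bin, two at either side, some 230 mm from its middle, in any order.
- grinder: Wooden pepper grinder, 56 mm across, 180 mm high, standing loose; origin at the centre of its underside. To be left alone.
- jug: White ceramic jug, 90 mm across and 140 mm high, with a handle reaching 75 mm from its axis; origin at the centre of its underside. To be left alone.
- mug: Blue plastic mug, 80 mm across and 92 mm high, with a handle at its +y side; origin at the centre of its underside. To be left alone.

How it is judged:
By the outcome, as a careful person would: the job done as asked, in the order asked, and still so for the second after the job is handed in, with the robot touching nothing.
It also fails if it takes over 48 s, if anything falls off the work surface, if the arm or the gripper's body presses on something with over 40 N, if the wrist force passes 120 N, or if a joint passes its speed limit or range.

ROBOT

A 6-joint arm with a two-finger parallel gripper is mounted at the origin on the work surface. World frame = base frame: x ahead of the robot, y to its left, z up, the work surface at z = 0. Lengths are in m, angles in rad, forces in N, time in s.
With the tool pointing down it reaches from about 0.35 to 0.775 m from the base axis. Payload 7.3 kg.
Tool frame: the origin (TCP) lies at the very end of the fingers, on their centre line; the grasp point (between the pads) lies 19 mm behind it (env.grasp_offset is the distance from the TCP to the grasp point, in m); z points along the fingers, x is the direction in which the jaws open and shut, and the axes are right-handed (so a half turn about z gives the same grasp; the last joint's range is limited). The gripper opens to 92 mm and grips with 3 to 60 N. Pads are 19 mm wide; open, the fingers measure 130 mm over their backs; the gripper's body (75 mm by 190 mm) begins 47 mm behind the grasp point.
Start: joints at [1.008, 0.342, 1.524, -0, 1.275, -0.146], TCP at [0.213, 0.48, 0.227] pointing down, gripper open.
Joint ranges: [-2.53, 2.53], [-0.77, 2.02], [0.04, 2.7], [-1, 4.14], [0.28, 2.66], [-3.11, 3.11]. Speed limits (rad/s): [2.57, 2.57, 3.14, 3.14, 3.14, 3.14].

INTERFACE

Orientations are given as a rotation vector (axis times angle).
In Python, from workcell import env gives the robot as it stands.
- The arm moves only by the shell command python3 -m handwheel 'ROWS' [OPENING] [FORCE]. ROWS is JSON, a list that holds one entry, the list of rows, each a list of 6 numbers: the shift along the world's x, y, z in mm, then the turn, a rotation vector about the world's x, y, z in degrees. In form: [[[x, y, z, wx, wy, wz], ...]]. A call has 1 to 12 rows; each row is the pose to reach, as a shift and turn from the pose measured when the call began; what a row does not reach only later rows make up. A row lasts 1/12 s, in which the tool goes at most 41.7 mm and 7.16 degrees, less where a joint would pass 70% of its speed; a pose out of reach is approached as far as the arm can. A call with a gripper value outside its range is refused whole. OPENING is the opening, from 0 (shut) to 1 (fully open), set as the call begins (- or left out, the last holds). The fingers move at their own pace and stop on an object; FORCE is the grip in N (left out, the last holds). Time passes only in rows, so rows that repeat a pose let the fingers close. It gives the time, the measured TCP pose, the force and the opening at its end, in the units of the state.
- env.get_state(): the state, without advancing time (a new reading comes with each control period).
- env.get_image(name): name is "scene" or "top"; returns a dict with "pixels" (420x560x3 uint8, red, green, blue), "mtx" (3x3 intrinsics, pixels), "rvec" (rotation vector, rad) and "tvec" (3), from world to camera coordinates, as OpenCV has them. Camera axes: x right, y down, z forward; pixel columns grow to the right and rows downward; lengths in m; the calibration is good to about 2 mm. A picture is of the moment at which its call begins. There is no depth.
- env.job_done(): hands the job in, once; it reports no verdict.
The state is a dict: "time_s": time; "joints": joint angles; "qd": joint speeds; "tau": joint torques, N m; "tcp_pos": TCP position; "tool_rot": TCP orientation; "ft_force": force on the tool from outside, world axes, zero at the start; "wrist_torque": the same for the moment, N m; "finger_gap": opening from 0.0 (shut) to 1.0 (fully open).
Only numpy, scipy, OpenCV 4.12 (cv2) and the standard library are available. Lean on these libraries where they do the work, as an engineer would, in place of code of your own. Each camera call takes 0.05 s, during which the arm holds its last target. There are 200 camera calls.

## Working session

There is one attempt and no reset: what is moved stays moved. The work goes in short steps, Python scripts to look and compute and a shell command to move; the robot and the scene stay as the last step left them, time stands still between calls to the robot, and variables do not carry over. Pictures are saved under pics/ and viewed, about 8 in all and at most 12, crops included, and the job is handed in when it is done.

```bash
mkdir -p pics; python3 - <<'E'
from workcell import env
import cv2,pickle
for n in("scene","top"):
    d=env.get_image(n); cv2.imwrite(f"pics/{n}0.png",d["pixels"][:,:,::-1]); pickle.dump(d,open(f"{n}.pkl","wb"))
    print(n,d["mtx"].tolist(),d["rvec"],d["tvec"])
print(env.get_state())
E
```

```text
scene [[419.3804118027556, 0.0, 283.3016378514614], [0.0, 419.3804118027556, 215.69817905810422], [0.0, 0.0, 1.0]] [ 2.3245347   1.17495586 -0.35261868] [-0.37875033 -0.26060359  1.16455457]
top [[425.0479172009294, 0.0, 274.4553664809775], [0.0, 425.0479172009294, 201.26705414937567], [0.0, 0.0, 1.0]] [ 2.10487321 -2.16723661  0.14612848] [0.08477049 0.57011734 1.09787728]
{'time_s': 0.1, 'joints': array([ 1.00803134e+00,  3.42637835e-01,  1.52490414e+00,  8.47727340e-06,
        1.27535998e+00, -1.46019617e-01]), 'qd': array([ 0.00181773, -0.00134301, -0.00133951,  0.00037138,  0.00128757,
       -0.00121476]), 'tau': array([ 1.49301395e-03, -4.32006884e+01, -2.44693208e+01,  7.20381830e-02,
        5.26355300e-02, -1.54332389e-05]), 'tcp_pos': array([0.21231496, 0.47977907, 0.2261284 ]), 'tool_rot': array([ 2.63248380e+00,  1.71354590e+00, -1.87355193e-03]), 'ft_force': array([ 0.59271595, -0.30170617,  0.18221109]), 'wrist_torque': array([-0.01511265,  0.01166818, -0.04066802]), 'finger_gap': 0.9985784748352311}
```

View pics/scene0.png

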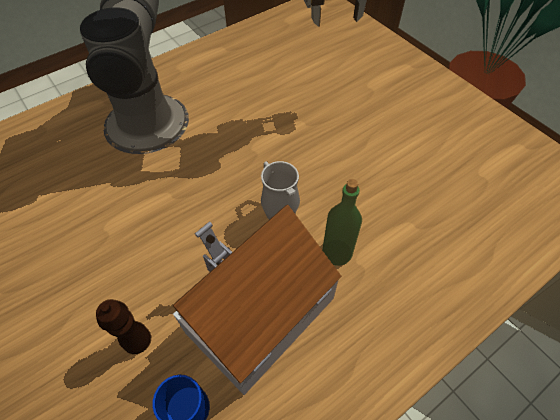

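View pics/top0.png

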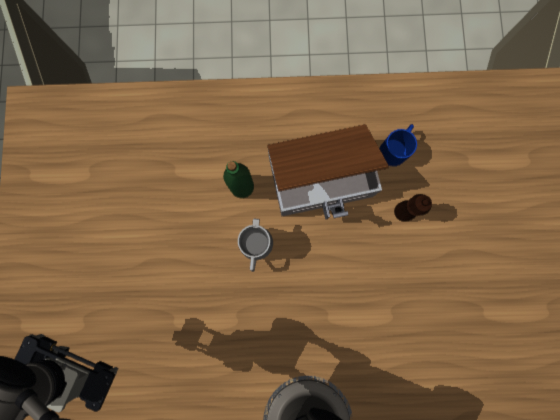

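The scene view shows the lid open, with corners near (175,305), (290,207), (340,273) and (243,378), and the latch at (208,240). The top view shows lid corners near (268,155), (368,127), (387,167) and (279,190), with the latch at (336,209). I'll enlarge both to read the points more closely.

```bash
python3 - <<'E'
import cv2
a=cv2.imread("pics/scene0.png")[195:395,160:360]; b=cv2.imread("pics/top0.png")[115:225,255:400]
cv2.imwrite("pics/s1.png",cv2.resize(a,None,fx=3,fy=3,interpolation=2)); cv2.imwrite("pics/t1.png",cv2.resize(b,None,fx=5,fy=5,interpolation=2))
E
```

```text
(no output)
```

View pics/s1.png

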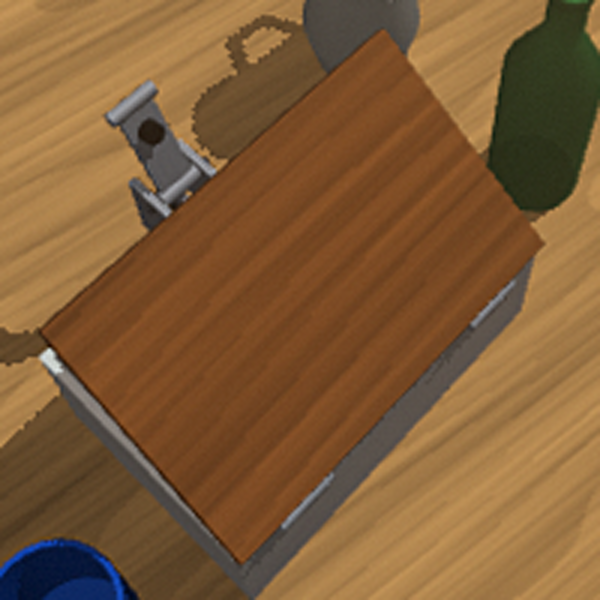

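View pics/t1.png

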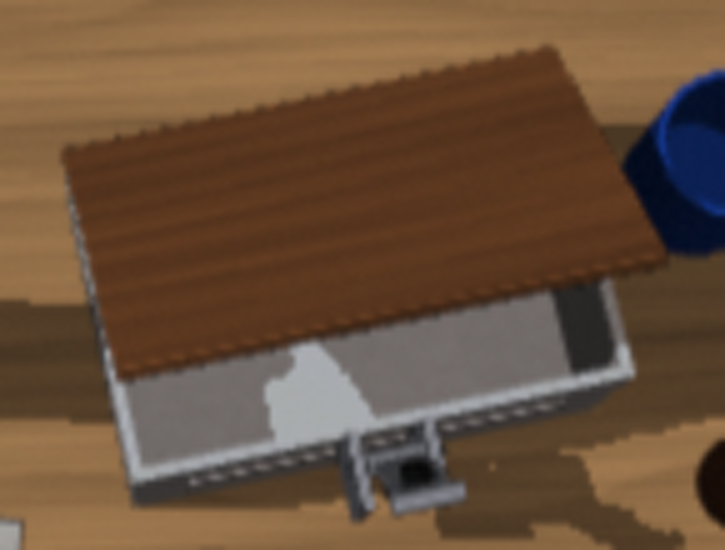

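Read off the crops, as (u,v) pairs:

| Point | Scene crop | Top crop |
|---|---|---|
| Lid near edge | (383,30), (42,330) | (120,375), (665,258) |
| Lid hinge edge | (545,243), (240,563) | (65,150), (552,47) |
| Bin near rim corners | – | (137,475), (632,372) |
| Cross bar | about (132,103) | about (430,498) |

Next I'll fit the bin pose and lid angle to these.

```bash
cat > h.py <<'E'
import numpy as np,cv2,pickle
from scipy.optimize import least_squares
C={n:pickle.load(open(n+".pkl","rb")) for n in("scene","top")}
def proj(n,P):
    d=C[n]; return cv2.projectPoints(np.array(P,float).reshape(-1,1,3),d["rvec"],d["tvec"],d["mtx"],None)[0][:,0]
def lidpt(s,y,a): # s distance from hinge, upper face
    return [.085-s*np.cos(a)+.01*np.sin(a), y, .110+s*np.sin(a)+.01*np.cos(a)]
def latch(a,r=.075): t=a-.4; return [-.103+r*np.sin(t),0,.124+r*np.cos(t)]
def W(p,P):
    c,s=np.cos(p[2]),np.sin(p[2]); P=np.array(P,float).reshape(-1,3)
    return P@np.array([[c,s,0],[-s,c,0],[0,0,1]])+[p[0],p[1],0]
E
python3 - <<'E'
from h import *
S=np.array([[383,30],[42,330],[545,243],[240,563],[132,103]])/3+[160,195]
T=np.array([[120,375],[665,258],[65,150],[552,47],[430,498],[137,475],[632,372]])/5+[255,115]
def f(p):
    L=[lidpt(s,y,p[3]) for s in(.17,0) for y in(.13,-.13)]+[latch(0)]
    return np.r_[(proj("scene",W(p,L))-S).ravel(),(proj("top",W(p,L+[[-.085,.13,.11],[-.085,-.13,.11]]))-T).ravel()]
r=least_squares(f,[.6,-.05,0.1,.7],loss="soft_l1"); p=r.x
print(p,np.round(f(p).reshape(-1,2),1).tolist())
np.save("p.npy",p)
print("edge",W(p,lidpt(.17,0,p[3])),"tip",W(p,latch(0)),"shut edge",W(p,lidpt(.17,0,0)))
# loose things: back-project rough base pixels at given heights
def bp(n,uv,z):
    d=C[n];R=cv2.Rodrigues(d["rvec"])[0];c=-R.T@d["tvec"];v=R.T@np.linalg.inv(d["mtx"])@[*uv,1];return c+v*(z-c[2])/v[2]
for n,uv,z in[("bottle",(232,165),.253),("jug",(255,240),.14),("mug",(402,145),.092),("grinder",(421,203),.17)]: print(n,bp("top",uv,z))
E
```

```text
[ 0.64449748 -0.06114479  0.18126952  0.60318875] [[-0.7, -0.9], [-2.0, 0.0], [0.1, 0.1], [0.1, 1.2], [-0.8, -0.8], [-1.3, -0.2], [0.4, -0.2], [-1.4, -1.1], [0.2, -1.3], [-0.8, -0.3], [-1.4, 0.8], [0.2, 0.0]]
edge [[ 0.59597814 -0.07003749  0.21467144]] tip [[ 0.51445723 -0.08497875  0.19307957]] shut edge [[ 0.56089016 -0.07646846  0.12      ]]
bottle [0.62476553 0.15747863 0.253     ]
jug [0.46415235 0.11672923 0.14      ]
mug [ 0.70336869 -0.26949334  0.092     ]
grinder [ 0.53838568 -0.28058522  0.17      ]
```

The fit is good to about 1 px: bin at (0.644, -0.061), yaw 0.181, lid 0.60. Now I'll raise the tool, shut the gripper, and go above the lid near its free edge.

```bash
python3 -m handwheel '[[[0,0,40,0,0,5],[0,0,80,0,0,10],[0,0,100,0,0,15],[25,-33,100,0,0,20],[50,-66,100,0,0,25],[75,-100,100,0,0,30],[100,-133,100,0,0,34],[125,-166,100,0,0,34],[150,-200,100,0,0,34],[175,-233,100,0,0,34],[200,-266,100,0,0,34],[225,-300,100,0,0,34]]]' 0 20
python3 -m handwheel '[[[25,-33,0,0,0,0],[50,-66,0,0,0,0],[75,-100,0,0,0,0],[100,-133,0,0,0,0],[125,-166,0,0,0,0],[150,-200,0,0,0,0],[165,-225,0,0,0,0],[178,-246,0,0,0,0],[178,-246,0,0,0,0],[178,-246,0,0,0,0]]]'
```

```text
time_s: 1.1
tcp_pos: [0.4377, 0.1783, 0.326]
tool_rot: [2.016, 2.408, -0.002]
ft_force: [0.5, 1.1, -0.2]
finger_gap: 0.172
time_s: 1.93
tcp_pos: [0.6157, -0.0688, 0.3245]
tool_rot: [-2.018, -2.405, 0.003]
ft_force: [-0.1, 0.3, -0.0]
finger_gap: 0.004
```

```bash
python3 -m handwheel '[[[0,0,-35,0,0,0],[0,0,-70,0,0,0],[0,0,-100,0,0,0],[0,0,-110,0,0,0],[0,0,-118,0,0,0],[0,0,-126,0,0,0],[0,0,-134,0,0,0],[-3,0,-142,0,0,0],[-6,-1,-150,0,0,0],[-6,-1,-150,0,0,0]]]'
python3 - <<'E'
from workcell import env
import cv2
cv2.imwrite("pics/s2.png",cv2.resize(env.get_image("scene")["pixels"][150:400,100:400,::-1],None,fx=2,fy=2))
E
```

```text
time_s: 2.77
tcp_pos: [0.6087, -0.0697, 0.1732]
tool_rot: [-2.017, -2.404, 0.005]
ft_force: [0.4, -0.1, 0.3]
finger_gap: 0.008
```

View pics/s2.png

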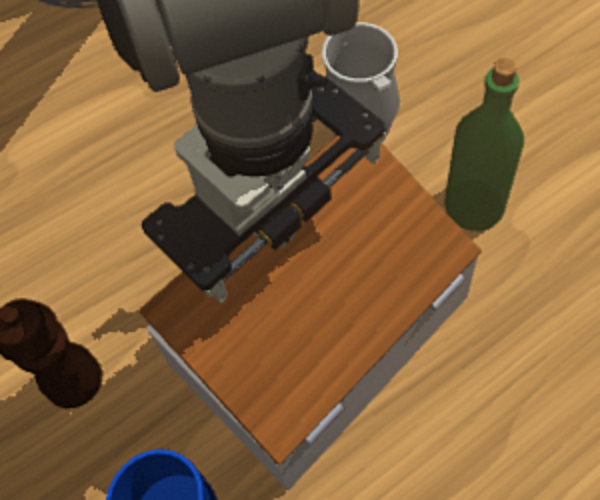

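The lid has followed the fingertips down, and everything around it is undisturbed. Continuing down.

```bash
python3 -m handwheel '[[[-4,0,-8,0,0,0],[-8,-1,-16,0,0,0],[-12,-2,-24,0,0,0],[-15,-3,-32,0,0,0],[-18,-3,-40,0,0,0],[-18,-3,-46,0,0,0],[-18,-3,-50,0,0,0],[-18,-3,-53,0,0,0],[-18,-3,-53,0,0,0]]]'
python3 -m handwheel '[[[0,0,-1,0,0,0],[0,0,-2,0,0,0],[0,0,-3,0,0,0],[0,0,-3,0,0,0]]]'
```

```text
time_s: 3.57
tcp_pos: [0.5908, -0.0727, 0.1205]
tool_rot: [-2.017, -2.403, 0.005]
ft_force: [-0.3, -0.1, 0.3]
finger_gap: 0.01
time_s: 3.9
tcp_pos: [0.5911, -0.0728, 0.12]
tool_rot: [-2.018, -2.405, 0.004]
ft_force: [-5.8, 0.7, 16.9]
finger_gap: 0.007
```

Contact turned hard at z = 0.120 with 17 N, so the lid is shut. Now I'll lift, go back over the latch and come down on its near side.

```bash
python3 -m handwheel '[[[0,0,35,0,0,0],[0,0,75,0,0,0],[0,0,115,0,0,0],[0,0,140,0,0,0],[0,0,150,0,0,0],[-35,-6,150,0,0,0],[-70,-12,150,0,0,0],[-105,-18,150,0,0,0],[-120,-20,150,0,0,0],[-120,-20,150,0,0,0]]]'
python3 -m handwheel '[[[0,0,-35,0,0,0],[0,0,-70,0,0,0],[0,0,-92,0,0,0],[0,0,-92,0,0,0],[0,0,-92,0,0,0]]]'
python3 - <<'E'
from workcell import env
import cv2,numpy as np
a=env.get_image("scene")["pixels"][150:350,100:350,::-1];b=env.get_image("top")["pixels"][100:250,220:430,::-1]
cv2.imwrite("pics/s3.png",np.hstack([cv2.resize(a,(400,320)),cv2.resize(b,(400,286)) if 0 else cv2.resize(b,(400,320))]))
E
```

```text
time_s: 4.73
tcp_pos: [0.4682, -0.0927, 0.2694]
tool_rot: [-2.018, -2.402, 0.006]
ft_force: [1.0, -0.4, 0.2]
finger_gap: 0.0
time_s: 5.15
tcp_pos: [0.4684, -0.0925, 0.1765]
tool_rot: [-2.016, -2.4, 0.007]
ft_force: [0.3, 0.4, 1.4]
finger_gap: -0.0
```

View pics/s3.png

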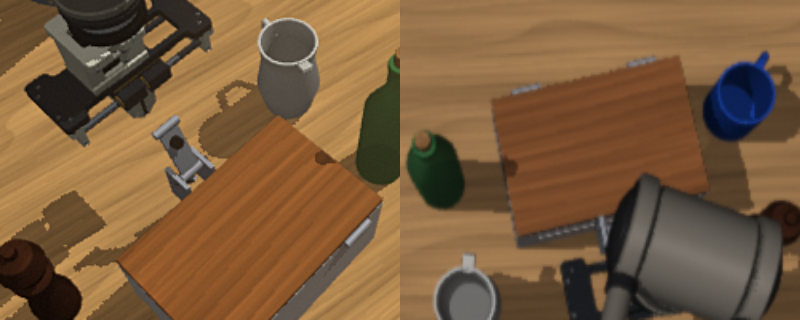

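The lid is flat, and the shut fingertips stand on the near side of the latch, in line with it. Now pushing the lever along the bin's +x.

```bash
python3 -m handwheel '[[[10,2,0,0,0,0],[20,4,0,0,0,0],[30,5,0,0,0,0],[38,7,0,0,0,0],[46,8,0,0,0,0],[54,10,0,0,0,0],[62,11,0,0,0,0],[70,13,0,0,0,0]]]'
python3 -m handwheel '[[[8,1,0,0,0,0],[16,3,0,0,0,0],[24,4,0,0,0,0],[32,6,0,0,0,0],[38,7,0,0,0,0],[38,7,0,0,0,0]]]'
```

```text
time_s: 5.92
tcp_pos: [0.5405, -0.0799, 0.1786]
tool_rot: [-2.02, -2.404, 0.004]
ft_force: [-1.0, -1.1, 0.6]
finger_gap: 0.006
time_s: 6.42
tcp_pos: [0.5797, -0.0727, 0.1784]
tool_rot: [-2.019, -2.405, 0.003]
ft_force: [-0.1, 0.5, -0.4]
finger_gap: 0.006
```

Now back off upward and to the side, then look.

```bash
python3 -m handwheel '[[[0,0,35,0,0,0],[0,0,75,0,0,0],[0,0,115,0,0,0],[0,0,140,0,0,0],[-30,10,140,0,0,0],[-60,35,140,0,0,0],[-90,65,140,0,0,0],[-115,100,140,0,0,0],[-135,135,140,0,0,0],[-155,170,140,0,0,0],[-170,200,140,0,0,0],[-170,200,140,0,0,0]]]'
python3 - <<'E'
from workcell import env
import cv2,numpy as np
a=env.get_image("scene")["pixels"][195:395,110:360,::-1];b=env.get_image("top")["pixels"][100:250,220:430,::-1]
cv2.imwrite("pics/s4.png",np.hstack([cv2.resize(a,(400,320)),cv2.resize(b,(400,286+34))]))
E
```

```text
time_s: 7.42
tcp_pos: [0.4067, 0.1314, 0.3191]
tool_rot: [-2.013, -2.409, 0.001]
ft_force: [-0.4, -0.6, -0.1]
finger_gap: 0.011
```

View pics/s4.png

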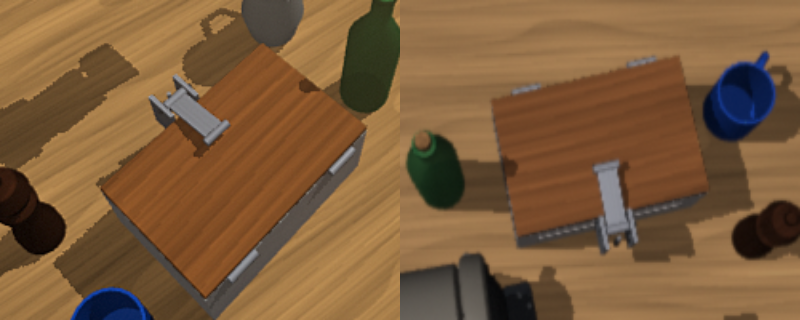

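The lever lies over the flat lid, with its bar at about (244,277) in the full scene image and (328,178) in the top image. I'll check that against the projection for 1.8 rad.

```bash
python3 - <<'E'
from h import *
p=np.load("p.npy")
for a in(1.5,1.8): print(a,proj("scene",W(p,latch(a))),proj("top",W(p,latch(a))))
L=[lidpt(.17,y,0) for y in(.13,-.13)]; print(proj("scene",W(p,L)),proj("top",W(p,L)))
from workcell import env
print(env.get_state()["ft_force"])
E
```

```text
1.5 [[242.05644965 270.5821253 ]] [[329.11078384 177.6401556 ]]
1.8 [[245.76373168 278.17032613]] [[327.51637897 176.6689401 ]]
[[273.72579947 220.89687529]
 [171.40089528 311.55660768]] [[281.02449475 210.29521937]
 [382.5143403  188.69738329]]
[-0.02528072 -1.07940627  0.33450799]
```

```bash
python3 -c "
from workcell import env
print(env.job_done())"
```

```text
the job is handed in; nothing more can be done
None
```

The bread bin is shut and latched, and I handed the job in at about 7.5 s. I pushed the lid down with the closed fingertips until contact went hard at z = 0.120 m with 17 N. Then I pushed the lever over from its near side until it snapped down, and withdrew.

- **Latch:** in the last pictures the lever's bar is at about (244,277) in the scene view and (328,178) in the top view. For a fully latched lever (1.8 rad) the calculation gives (246,278) and (328,177), so they agree within 2 px.
- **Lid:** the near corners in the scene view match a shut lid to within about 3 px.
- **Bottle, grinder, jug and mug:** all four are still standing, with no movement that I could see. I judged this by eye and did not measure it.
- **Robot:** it was clear of everything, and the wrist force read about 1 N. That is the same size as its readings in free air.

No check failed or disagreed.

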